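# Contact-test a circuit board in the spring plunger jig

## Task

Run a contact test on the circuit board in the test jig: first push the tray that carries the board fully home by its orange handle, and only then press the red spring plunger head all the way down to its stop and keep it down for about a second. Let the plunger come fully back up, leave the tray home, and do not disturb the other things lying on the bench.

Things in the scene. Friction and masses are not known exactly. Their poses are not given: they have to be found in the camera images.
- test_jig: test jig fixed to the bench: dark base 250 x 160 x 18 mm (x -165 to +85), rails, two columns and an aluminium bridge 46 (x) x 165 (y) mm, top 120 mm up, with a black stop collar (radius 16 mm) to 135 mm. Origin on the bench below the plunger axis; z up; x points the way the tray is pushed home, away from the robot (turned up to 0.35 rad), y along the bridge
- shuttle (a joint): how far the tray is pulled out towards the handle side (jig -x), m: 0 home against a hard stop, 0.065 fully out; starts 0.035 to 0.06 out. About 2 N of friction; stays where it is left. The tray is grey, 100 mm wide, its top 30 mm above the bench, and carries a green circuit board whose parts reach up to 37 mm
- handle (a point): centre of the top edge of the tray's upright orange handle plate: 10 mm thick along jig x, 50 mm wide along jig y, 40 mm tall, top edge 70 mm above the bench (bottom edge on the tray, 30 mm). It moves with the tray; home, it stands 92 mm to the -x side of the plunger axis. Free on both faces, for pinching from above or pushing.
- plunger (a joint): how far the plunger is pressed down, m: 0 up (at rest), 0.020 at its stop, where the underside of the head meets the black collar. The spring pushes it back up: about 3 N at the start of the stroke, about 12 N at the stop.
- plunger_top (a point): centre of the top of the red round plunger head, 44 mm across, nearly flat (2 mm crown); 173 mm above the bench when up, 153 mm when pressed to the stop. Its axis is vertical.
- tape_roll: bystander: green ring of tape, 68 mm across, 18 mm high, lying flat; origin centre of underside
- flux_jar: bystander: small white jar with an orange cap, 40 mm across, 42 mm high; origin centre of underside
- solder_spool: bystander: blue spool, 54 mm across, 40 mm high, standing on a flange; origin centre of underside
- screwdriver: bystander: screwdriver, 160 mm long, lying along its x; origin under its middle
- spare_board: bystander: loose green circuit board 85 x 55 mm, 8 mm high with its parts; origin centre of underside
- multimeter: bystander: yellow multimeter lying on its back, 180 x 85 mm, 46 mm high; origin centre of underside
- phone: bystander: phone in a blue case, 150 x 75 x 12 mm; origin centre of underside

How it is judged:
By the outcome, as a careful person would: the job done as asked, in the order asked, and still so for the second after the job is handed in, with the robot touching nothing.
It also fails if it takes over 42 s, if anything falls off the work surface, if the arm or the gripper's body presses on something with over 40 N, if the wrist force passes 120 N, or if a joint passes its speed limit or range.

## Robot

A 6-joint arm with a two-finger parallel gripper is mounted at the origin on the work surface. World frame = base frame: x ahead of the robot, y to its left, z up, the work surface at z = 0. Lengths are in m, angles in rad, forces in N, time in s.
With the tool pointing down it reaches from about 0.4 to 0.825 m from the base axis. Payload 7 kg.
Tool frame: the origin (TCP) lies on the centre line of the jaws, within the pads' length; the fingertips stand tip_reach ahead of it and the grasp point (between the pads) is the TCP (tip_reach is the distance from the TCP to the fingertips, in m); z points along the fingers, y is the line along which they close (so a half turn about z gives the same grasp; the last joint's range is limited). The gripper opens to 88 mm and grips with 3 to 60 N. Pads are 19 mm wide; open, the fingers measure 130 mm over their backs; the gripper's body (78 mm by 193 mm) begins 47 mm behind the grasp point.
Start: joints at [1.506, 0.359, 0.012, 0, -1.224, -0.288], TCP at [0.233, 0.633, 0.246] pointing down, gripper open.
Joint ranges: [-3.07, 3.07], [-1.43, 2.12], [-1.02, 1.25], [-3.03, 1.67], [-3.05, -0], [-3.03, 3.03]. Speed limits (rad/s): [2.39, 2.39, 3.01, 3.14, 3.14, 3.14].

## Interface

Orientations are given as [roll, pitch, yaw] about the fixed x, y, z axes, in that order (R = Rz(yaw) Ry(pitch) Rx(roll)).
In Python, from station import get_state, grab_frame, calibration, job_done, find_in, mark_of, tip_reach gives the robot as it stands.
- The arm moves only by the shell command python3 -m handwheel 'ROWS' [OPENING] [FORCE]. ROWS is JSON, a list of rows, each an object with "delta_pos": the shift along the world's x, y, z in units of 30 mm (1.0 is 30 mm), a list of three; "dr": the turn, a rotation vector about the world's x, y, z in degrees, a list of three. In form: [{"delta_pos": [tx, ty, tz], "dr": [rx, ry, rz]}, ...]. A call has 1 to 10 rows; each row shifts and turns the commanded pose from where the row before left it; what a row does not reach is not made up. A row lasts 1/10 s, in which the tool goes at most 50 mm and 8.59 degrees, less where a joint would pass 70% of its speed; a pose out of reach is approached as far as the arm can. A call is refused whole if a number of a shift passes 1 or a number of a turn 8.59, either way. A call with a gripper value outside its range is refused whole. OPENING is the closure, from -1 (fully open) to 1 (shut), set as the call begins (- or left out, the last holds). The fingers move at their own pace and stop on an object; FORCE is the grip in N (left out, the last holds). Time passes only in rows, so rows that do not move let the fingers close. It gives the time, the measured TCP pose, the force, the opening and the grip force at its end, in the units of the state.
- get_state(): the state, without advancing time (a new reading comes with each control period).
- grab_frame(name): name is "scene" or "side" or "wrist"; returns the picture (384x512x3 uint8, red, green, blue); there is no depth.
- calibration(name): a dict with "fx", "fy", "cx", "cy" (pixels), "extrinsics" (4x4, takes a point from world to camera coordinates). Camera axes: x right, y down, z forward; pixel columns grow to the right and rows downward; lengths in m; the calibration is good to about 2 mm. A picture is of the moment at which its call begins: read the wrist's pose just before it. calibration takes no time and is no camera call; for the wrist camera it gives the pose at the moment of the call.
- job_done(): hands the job in; it is judged then, once.
Trained networks look in the newest picture that a camera, given by its name, has taken for a name from the list of things; names that differ only in an ending like _2 or _b are one class to them, and where a whole thing is asked for, a point or a joint stands for the part that bears it (a point fixed in the world has none). Each returns a list of dicts, best first, with "conf" (0 to 1); they miss things now and then, are a little off and sometimes report something else, mostly with a low value. They report only what shows in the picture. A call takes as long as a camera call.
- find_in(camera, query): "location" ([column, row] in pixels, amid what is visible of it).
- mark_of(camera, query): "location" ([column, row] in pixels: a listed point, or the origin of a listed thing).
The state is a dict: "t": time; "q": joint angles; "qd": joint speeds; "joint_efforts": joint torques, N m; "eef_pos": TCP position; "ee_rot": TCP orientation; "force": force on the tool from outside, world axes, zero at the start; "moment": the same for the moment, N m; "width": finger opening in m; "gripper_force": force on a finger pad.
Only numpy, scipy, OpenCV 4.12 (cv2) and the standard library are available. Lean on these libraries where they do the work, as an engineer would, in place of code of your own. Each camera call takes 0.05 s, during which the arm holds its last target. There are 200 camera calls.

## Working session

There is one attempt and no reset: what is moved stays moved. The work goes in short steps, Python scripts to look and compute and a shell command to move; the robot and the scene stay as the last step left them, time stands still between calls to the robot, and variables do not carry over. Pictures are saved under pics/ and viewed, at most 10 in all, crops included, and the job is handed in when it is done.

```bash
mkdir -p pics
cat > h.py <<'E'
import numpy as np, cv2
from station import *
def ray(cam,px):
    c=calibration(cam);E=np.array(c["extrinsics"]);R,t=E[:3,:3],E[:3,3]
    d=R.T@np.array([(px[0]-c["cx"])/c["fx"],(px[1]-c["cy"])/c["fy"],1]);return -R.T@t,d
def atz(cam,px,z):
    o,d=ray(cam,px);return o+d*(z-o[2])/d[2]
def proj(cam,p):
    c=calibration(cam);E=np.array(c["extrinsics"]);q=E[:3,:3]@np.array(p)+E[:3,3]
    return [c["fx"]*q[0]/q[2]+c["cx"],c["fy"]*q[1]/q[2]+c["cy"]]
def tri(ps):
    A=0;b=0
    for cam,px in ps:
        o,d=ray(cam,px);d=d/np.linalg.norm(d);M=np.eye(3)-np.outer(d,d);A=A+M;b=b+M@o
    return np.linalg.solve(A,b)
def save(cam,n): 
    im=grab_frame(cam);cv2.imwrite(f"pics/{n}.png",cv2.cvtColor(im,cv2.COLOR_RGB2BGR));return im
E
python3 - <<'E'
from h import *
np.set_printoptions(precision=4,suppress=True)
s=get_state();print(s,tip_reach)
a=save("scene","a");b=save("side","b")
cv2.imwrite("pics/ab.png",cv2.cvtColor(np.hstack([a,b])[:, :],cv2.COLOR_RGB2BGR))
P={}
for q,z in (("handle",.07),("plunger_top",.173),("test_jig",0)):
    ps=[]
    for c in("scene","side"):
        m=mark_of(c,q)
        for k in m[:2]: print(q,c,k,atz(c,k["location"],z))
        if m: ps.append((c,m[0]["location"]))
    if len(ps)==2: print("tri",tri(ps))
E
```

```text
{'t': 0.0, 'q': array([ 1.5061,  0.3594,  0.0111, -0.0003, -1.2241, -0.2881]), 'qd': array([ 0.0006,  0.0018,  0.0011, -0.0005, -0.001 , -0.0006]), 'joint_efforts': array([  0.0003, -58.2724,  29.3051,   6.9973,   0.007 ,  -0.0002]), 'eef_pos': array([0.2331, 0.633 , 0.2446]), 'ee_rot': array([ 3.1399, -0.0002, -0.3529]), 'force': array([-0.7204, -0.1369,  0.4434]), 'moment': array([-0.022 ,  0.0153,  0.0062]), 'gripper_force': 0.0, 'width': 0.08761343671684312} 0.019
handle scene {'location': [264.9, 217.7], 'conf': 0.67} [0.5297 0.0618 0.07  ]
handle side {'location': [227.9, 196.7], 'conf': 0.89} [0.5087 0.0467 0.07  ]
tri [0.5195 0.0533 0.0573]
plunger_top scene {'location': [236.8, 203.6], 'conf': 0.66} [0.6415 0.0297 0.173 ]
plunger_top side {'location': [256.2, 162.1], 'conf': 0.55} [0.6399 0.0328 0.173 ]
tri [0.6408 0.0316 0.1738]
test_jig scene {'location': [236.7, 235.1], 'conf': 0.78} [0.651  0.0346 0.    ]
test_jig side {'location': [255.0, 193.6], 'conf': 0.68} [0.6361 0.0357 0.    ]
tri [ 0.6445  0.0355 -0.004 ]
```

View pics/a.png

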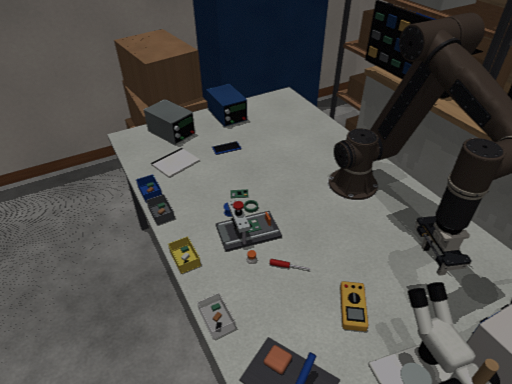

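View pics/b.png

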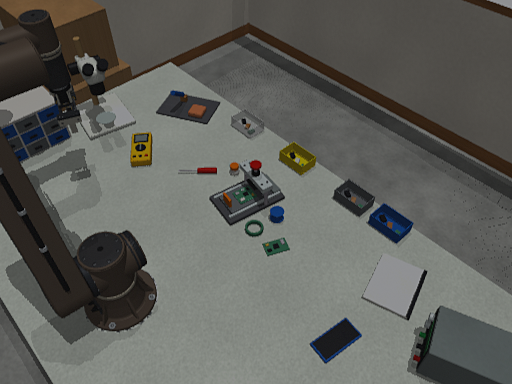

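The scene view shows the orange handle at about (268,216) and the red head at (238,205). In the side view they are at about (228,198) and (256,165). I'll move above the handle side with the fingers shut.

```bash
python3 -m handwheel '[{"delta_pos":[0.4,-0.95,0.1],"dr":[0,0,0]},{"delta_pos":[0.4,-0.95,0.1],"dr":[0,0,0]},{"delta_pos":[0.4,-0.95,0.1],"dr":[0,0,0]},{"delta_pos":[0.4,-0.95,0.1],"dr":[0,0,0]},{"delta_pos":[0.4,-0.95,0.1],"dr":[0,0,0]},{"delta_pos":[0.4,-0.95,0.1],"dr":[0,0,0]},{"delta_pos":[0.4,-0.95,0.1],"dr":[0,0,0]},{"delta_pos":[0.4,-0.95,0.1],"dr":[0,0,0]},{"delta_pos":[0.4,-0.95,0.1],"dr":[0,0,0]},{"delta_pos":[0.4,-0.95,0.1],"dr":[0,0,0]}]' 1 20
python3 -m handwheel '[{"delta_pos":[0.4,-0.95,0.1],"dr":[0,0,1]},{"delta_pos":[0.4,-0.95,0.1],"dr":[0,0,1]},{"delta_pos":[0.4,-0.95,0.1],"dr":[0,0,1]},{"delta_pos":[0.4,-0.95,0.1],"dr":[0,0,1]},{"delta_pos":[0.4,-0.95,0.1],"dr":[0,0,1]},{"delta_pos":[0.4,-0.95,0.1],"dr":[0,0,1]},{"delta_pos":[0.4,-0.95,0.1],"dr":[0,0,1]},{"delta_pos":[0.4,-0.95,0.1],"dr":[0,0,1]},{"delta_pos":[0.4,-0.95,0],"dr":[0,0,0]},{"delta_pos":[0,0,0],"dr":[0,0,0]}]'
python3 - <<'E'
from h import *
np.set_printoptions(precision=4,suppress=True)
a=save("wrist","w1");s=get_state();print(s["eef_pos"],s["ee_rot"])
for q,z in (("handle",.07),("plunger_top",.173),("test_jig",0)):
    for k in mark_of("wrist",q)[:2]: print(q,k,atz("wrist",k["location"],z))
E
```

```text
t: 1.4
eef_pos: [0.3535, 0.3472, 0.2759]
ee_rot: [-3.141, -0.0, -0.353]
force: [0.9, -0.4, 1.1]
width: 0.0132
gripper_force: 0.0
t: 2.4
eef_pos: [0.4619, 0.0895, 0.2998]
ee_rot: [3.141, -0.0, -0.216]
force: [-0.0, 0.2, 0.2]
width: 0.0007
gripper_force: 0.0
[0.4615 0.0905 0.2996] [-3.1415 -0.0001 -0.2161]
handle {'location': [271.8, 131.2], 'conf': 0.69} [0.5079 0.063  0.07  ]
handle {'location': [124.9, 138.6], 'conf': 0.5} [0.5398 0.2547 0.07  ]
plunger_top {'location': [370.2, 25.0], 'conf': 0.62} [ 0.5846 -0.0323  0.173 ]
plunger_top {'location': [439.2, 83.6], 'conf': 0.59} [ 0.5248 -0.0885  0.173 ]
test_jig {'location': [269.9, 30.5], 'conf': 0.59} [0.6397 0.0369 0.    ]
```

View pics/w1.png

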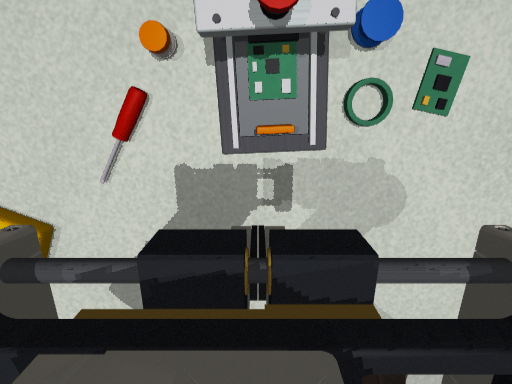

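The wrist view shows the handle plate at (275,130), the base's front corners at (221,153) and (326,149), and the bridge's near edge from (199,34) to (355,25). I'll compute the yaw from these.

Run:
```python
from h import *
np.set_printoptions(precision=4,suppress=True)
for n,a,b,z in(("base",(221,153),(326,149),.018),("bridge",(199,34),(355,25),.12),("handle",(257,129),(294,127.5),.07)):
    A,B=atz("wrist",a,z),atz("wrist",b,z);d=A-B;print(n,A,B,(A+B)/2,np.linalg.norm(d),"yaw",np.arctan2(-d[0],d[1]))
```

```text
base [0.4882 0.1447 0.018 ] [ 0.4604 -0.0133  0.018 ] [0.4743 0.0657 0.018 ] 0.16041648996005872 yaw -0.1741566338162383
bridge [0.6235 0.12   0.12  ] [ 0.5977 -0.0383  0.12  ] [0.6106 0.0408 0.12  ] 0.16038270108756558 yaw -0.161521975271646
handle [0.5146 0.0824 0.07  ] [0.5063 0.0347 0.07  ] [0.5104 0.0586 0.07  ] 0.04839489535841565 yaw -0.17274514730620716
```

```bash
python3 -m handwheel '[{"delta_pos":[0.3,-0.9,-0.5],"dr":[0,0,2.6]},{"delta_pos":[0,0,-1],"dr":[0,0,0]},{"delta_pos":[0,0,-1],"dr":[0,0,0]},{"delta_pos":[0,0,-1],"dr":[0,0,0]},{"delta_pos":[0,0,-1],"dr":[0,0,0]},{"delta_pos":[0,0,-1],"dr":[0,0,0]},{"delta_pos":[0,0,-1],"dr":[0,0,0]},{"delta_pos":[0,0,-0.8],"dr":[0,0,0]},{"delta_pos":[0,0,-0.5],"dr":[0,0,0]},{"delta_pos":[0,0,0],"dr":[0,0,0]}]'
```

```text
t: 3.6
eef_pos: [0.4688, 0.0652, 0.0637]
ee_rot: [3.139, 0.003, -0.166]
force: [-0.3, -0.2, -0.1]
width: 0.0002
gripper_force: 0.0
```

```bash
python3 -m handwheel '[{"delta_pos":[0.33,-0.056,0],"dr":[0,0,0]},{"delta_pos":[0.33,-0.056,0],"dr":[0,0,0]},{"delta_pos":[0.33,-0.056,0],"dr":[0,0,0]},{"delta_pos":[0.33,-0.056,0],"dr":[0,0,0]},{"delta_pos":[0.33,-0.056,0],"dr":[0,0,0]},{"delta_pos":[0.1,-0.017,0],"dr":[0,0,0]},{"delta_pos":[0,0,0],"dr":[0,0,0]}]'
```

```text
t: 4.3
eef_pos: [0.5234, 0.0557, 0.0655]
ee_rot: [-3.142, -0.0, -0.168]
force: [-0.7, -0.4, -0.2]
width: 0.0006
gripper_force: 0.0
```

```bash
python3 -m handwheel '[{"delta_pos":[0.1,-0.017,0],"dr":[0,0,0]},{"delta_pos":[0.1,-0.017,0],"dr":[0,0,0]},{"delta_pos":[0,0,0],"dr":[0,0,0]}]'; for i in 1; do python3 -m handwheel '[{"delta_pos":[0.07,-0.011,0],"dr":[0,0,0]},{"delta_pos":[0,0,0],"dr":[0,0,0]}]'; python3 -m handwheel '[{"delta_pos":[0.07,-0.011,0],"dr":[0,0,0]},{"delta_pos":[0,0,0],"dr":[0,0,0]}]'; done
python3 - <<'E'
from h import *
a=save("wrist","w2")
E
```

```text
t: 4.6
eef_pos: [0.5287, 0.0548, 0.0655]
ee_rot: [3.141, 0.0, -0.168]
force: [-1.2, -0.4, 0.9]
width: 0.0004
gripper_force: 0.4
t: 4.8
eef_pos: [0.5308, 0.0545, 0.0655]
ee_rot: [3.141, 0.0, -0.168]
force: [-1.3, -0.3, -0.4]
width: 0.0004
gripper_force: 0.6
t: 5.0
eef_pos: [0.5309, 0.0542, 0.0652]
ee_rot: [3.141, 0.004, -0.168]
force: [-10.2, 4.7, 5.7]
width: 0.0005
gripper_force: 5.1
```

View pics/w2.png

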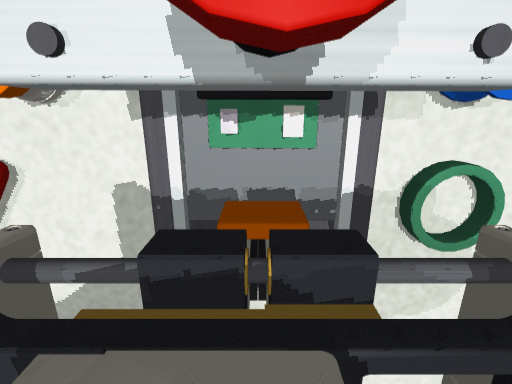

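It stopped hard at the expected home position. I'll make one firm extra nudge, then back off and rise.

```bash
python3 -m handwheel '[{"delta_pos":[0.04,-0.007,0],"dr":[0,0,0]},{"delta_pos":[0,0,0],"dr":[0,0,0]}]'
python3 -m handwheel '[{"delta_pos":[-0.33,0.056,0],"dr":[0,0,0]},{"delta_pos":[-0.5,0.085,0],"dr":[0,0,0]},{"delta_pos":[0,0,0.8],"dr":[0,0,0]},{"delta_pos":[0,0,1],"dr":[0,0,0]},{"delta_pos":[0,0,1],"dr":[0,0,0]},{"delta_pos":[0,0,1],"dr":[0,0,0]},{"delta_pos":[0,0,1],"dr":[0,0,0]},{"delta_pos":[0,0,1],"dr":[0,0,0]},{"delta_pos":[0,0,1],"dr":[0,0,0]},{"delta_pos":[0,0,0],"dr":[0,0,0]}]'
python3 - <<'E'
from h import *
np.set_printoptions(precision=4,suppress=True)
a=save("wrist","w3");s=get_state();print(s["eef_pos"],s["ee_rot"])
for q,z in (("handle",.07),("plunger_top",.173)):
    for k in mark_of("wrist",q)[:2]: print(q,k,atz("wrist",k["location"],z))
m=(cv2.inRange(cv2.cvtColor(a,cv2.COLOR_RGB2HSV),(0,190,90),(4,255,255)))
n,l,st,c=cv2.connectedComponentsWithStats(m);i=1+st[1:,4].argmax();print(st[i],c[i],atz("wrist",c[i],.17))
E
```

```text
t: 5.25
eef_pos: [0.5309, 0.0541, 0.065]
ee_rot: [3.14, 0.005, -0.169]
force: [-14.0, 6.9, 8.3]
width: 0.0007
gripper_force: 7.6
t: 6.25
eef_pos: [0.5116, 0.059, 0.2744]
ee_rot: [-3.138, -0.008, -0.167]
force: [-0.6, 0.6, -0.0]
width: 0.0006
gripper_force: 0.0
[0.5105 0.0589 0.272 ] [-3.1385 -0.0051 -0.1675]
handle {'location': [259.3, 149.1], 'conf': 0.94} [0.5415 0.0523 0.07  ]
plunger_top {'location': [266.5, 44.5], 'conf': 0.73} [0.6321 0.0316 0.173 ]
[ 238   17   53   60 2501] [263.952   46.5714] [0.6316 0.0336 0.17  ]
```

View pics/w3.png

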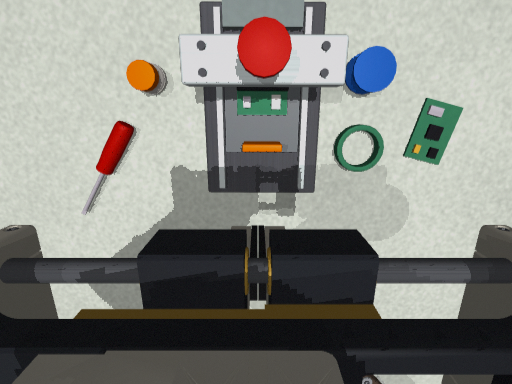

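The handle plate at (262,147) and the red head at (264,46) measure about 92 mm apart, so the tray is home. I'll go above the head now.

```bash
python3 -m handwheel '[{"delta_pos":[0.8,-0.166,0],"dr":[0,0,0]},{"delta_pos":[0.9,-0.18,0],"dr":[0,0,0]},{"delta_pos":[0.9,-0.18,0],"dr":[0,0,0]},{"delta_pos":[0.9,-0.18,0],"dr":[0,0,0]},{"delta_pos":[0.58,-0.124,0],"dr":[0,0,0]},{"delta_pos":[0,0,-0.8],"dr":[0,0,0]},{"delta_pos":[0,0,-0.8],"dr":[0,0,0]},{"delta_pos":[0,0,-0.6],"dr":[0,0,0]},{"delta_pos":[0,0,0],"dr":[0,0,0]}]'
python3 -m handwheel '[{"delta_pos":[0,0,0],"dr":[0,0,0]}]'
```

```text
t: 7.3
eef_pos: [0.6295, 0.0329, 0.1991]
ee_rot: [3.139, 0.007, -0.168]
force: [-0.5, -0.2, -0.1]
width: 0.0008
gripper_force: 0.0
t: 7.4
eef_pos: [0.6315, 0.0333, 0.2029]
ee_rot: [3.14, 0.001, -0.168]
force: [0.2, -0.3, 0.4]
width: 0.0003
gripper_force: 0.0
```

```bash
python3 -m handwheel '[{"delta_pos":[0,0,-0.2],"dr":[0,0,0]},{"delta_pos":[0,0,-0.2],"dr":[0,0,0]},{"delta_pos":[0,0,-0.2],"dr":[0,0,0]},{"delta_pos":[0,0,-0.2],"dr":[0,0,0]},{"delta_pos":[0,0,0],"dr":[0,0,0]}]'
python3 -m handwheel '[{"delta_pos":[0,0,-0.15],"dr":[0,0,0]},{"delta_pos":[0,0,0],"dr":[0,0,0]}]'
python3 -m handwheel '[{"delta_pos":[0,0,-0.1],"dr":[0,0,0]},{"delta_pos":[0,0,0],"dr":[0,0,0]}]'
```

```text
t: 7.9
eef_pos: [0.6322, 0.0336, 0.1802]
ee_rot: [-3.141, -0.002, -0.167]
force: [-2.1, 1.7, 7.3]
width: 0.0008
gripper_force: 4.1
t: 8.1
eef_pos: [0.6323, 0.0336, 0.1763]
ee_rot: [-3.141, -0.002, -0.167]
force: [-2.7, 2.2, 10.1]
width: 0.0004
gripper_force: 5.0
t: 8.3
eef_pos: [0.6323, 0.0336, 0.1736]
ee_rot: [-3.141, -0.002, -0.167]
force: [-3.2, 2.4, 11.1]
width: 0.0001
gripper_force: 5.6
```

```bash
python3 -m handwheel '[{"delta_pos":[0,0,-0.1],"dr":[0,0,0]},{"delta_pos":[0,0,0],"dr":[0,0,0]}]'
python3 -m handwheel '[{"delta_pos":[0,0,-0.05],"dr":[0,0,0]},{"delta_pos":[0,0,0],"dr":[0,0,0]}]'
```

```text
t: 8.5
eef_pos: [0.6324, 0.0336, 0.1718]
ee_rot: [-3.141, -0.003, -0.167]
force: [-4.8, 0.7, 15.4]
width: 0.0003
gripper_force: 7.8
t: 8.7
eef_pos: [0.6324, 0.0336, 0.1716]
ee_rot: [-3.141, -0.004, -0.166]
force: [-8.8, 0.7, 24.0]
width: 0.0005
gripper_force: 12.0
```

At the stop: z no longer moves and the force has jumped to 24 N. I'll hold for a second, then release and retreat upward.

```bash
python3 -m handwheel '[{"delta_pos":[0,0,0],"dr":[0,0,0]},{"delta_pos":[0,0,0],"dr":[0,0,0]},{"delta_pos":[0,0,0],"dr":[0,0,0]},{"delta_pos":[0,0,0],"dr":[0,0,0]},{"delta_pos":[0,0,0],"dr":[0,0,0]},{"delta_pos":[0,0,0],"dr":[0,0,0]},{"delta_pos":[0,0,0],"dr":[0,0,0]},{"delta_pos":[0,0,0],"dr":[0,0,0]},{"delta_pos":[0,0,0],"dr":[0,0,0]}]'
python3 -m handwheel '[{"delta_pos":[0,0,0.3],"dr":[0,0,0]},{"delta_pos":[0,0,0.3],"dr":[0,0,0]},{"delta_pos":[0,0,0.3],"dr":[0,0,0]},{"delta_pos":[0,0,0.8],"dr":[0,0,0]},{"delta_pos":[0,0,0.8],"dr":[0,0,0]},{"delta_pos":[-0.8,0.15,0.8],"dr":[0,0,0]},{"delta_pos":[-0.9,0.16,0.3],"dr":[0,0,0]},{"delta_pos":[-0.9,0.16,0],"dr":[0,0,0]},{"delta_pos":[-0.8,0.15,0],"dr":[0,0,0]},{"delta_pos":[0,0,0],"dr":[0,0,0]}]'
python3 - <<'E'
from h import *
np.set_printoptions(precision=4,suppress=True)
a=save("wrist","w4")
H=None
for q,z in (("handle",.07),("plunger_top",.173)):
    ps=[]
    for c in("wrist","side"):
        if c=="side": grab_frame(c)
        for k in mark_of(c,q)[:1]: print(q,c,k,atz(c,k["location"],z))
E
```

```text
t: 9.6
eef_pos: [0.6325, 0.0336, 0.1716]
ee_rot: [-3.141, -0.004, -0.167]
force: [-9.8, 1.5, 24.4]
width: 0.0002
gripper_force: 12.0
t: 10.6
eef_pos: [0.5272, 0.0522, 0.2761]
ee_rot: [-3.141, -0.0, -0.167]
force: [0.6, 0.6, 0.5]
width: 0.0007
gripper_force: 0.0
handle wrist {'location': [257.8, 159.6], 'conf': 0.69} [0.5476 0.0498 0.07  ]
handle side {'location': [235.6, 192.8], 'conf': 0.56} [0.5427 0.0419 0.07  ]
plunger_top wrist {'location': [261.8, 67.3], 'conf': 0.72} [0.6386 0.031  0.173 ]
plunger_top side {'location': [254.2, 163.0], 'conf': 0.48} [0.6313 0.0344 0.173 ]
```

View pics/w4.png

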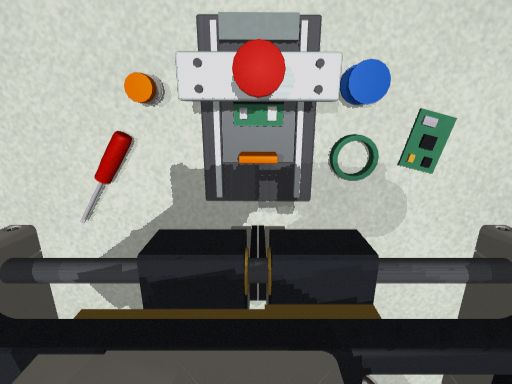

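The last view shows the plunger head back up at (259,68), the handle at home at (258,158), and the tape, spool, jar, screwdriver and spare board where they were. The arm is clear of everything.

```bash
python3 -c "from station import job_done;print(job_done())"
```

```text
the job is handed in; nothing more can be done
None
```

I pushed the tray home to its hard stop, then pressed the plunger to its stop, held it there for about 1.1 s and let it come back up; nothing near the jig looked disturbed, and I handed the job in at about 11 s.

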